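Set the spring-loaded length gauge to the red clip

TASK

Set the length stop for the next tube: push the green lock button on the blue length gauge fully down to release the arm (it clicks in and stays down), then pull the gauge arm out by its orange grip until its pointer stands at the red clip on the scale, not the yellow one. The arm is spring-loaded and slides back if let go, so finish while still gripping it, held steady with the pointer at the red clip. Leave the other things on the bench where they are.

Things in the scene. Friction and masses are not known exactly. Their poses are not given: they have to be found in the camera images.
- gauge: length gauge bolted to the bench: dark plate 430 x 110 x 12 mm, blue sleeve 60 mm high at one end, white scale (lines 10 mm apart) at the other. Origin: centre of the plate's underside, on the bench. x: the way the arm slides out, to the robot's left within 0.35 rad; z: up; the scale and clips are on its -y side, away from the robot. Fixed
- lock_top (a point): centre of the top face of the green round lock button (28 mm across) on top of the blue sleeve; 77 mm above the bench when up. It goes straight down 9 mm with about 4 N, stays down once pushed (no return spring), and frees the arm only when more than 5 mm down
- lock (a joint): travel of the lock button in m: 0 up (arm locked), 0.009 fully down (arm released)
- boom_grip (a point): grip point on the sliding arm's orange upright grip: on its centre line, 22 mm below its top, 98 mm above the bench. The grip is 20 mm thick along the gauge's x, 34 mm wide along its y, 54 to 120 mm above the bench, on a dark head 30 mm long. With the arm in, the blue sleeve (62 mm high with its end collar) ends 50 mm behind the grip's rear face
- boom (a joint): how far the arm is pulled out, in m: 0 fully in (start), 0.17 at its end stop. A spring pulls it back in with about 4.5 N at 0 rising to 7.5 N at 0.17; locked, it gives only about 2 mm
- pointer_tip (a point): tip of the arm's thin black pointer over the scale, 28 mm above the bench; it moves with the grip, at the same place along the gauge's x as the grip point
- clip_red_mark (a point): centre of the top of the red clip on the scale's outer edge: 10 mm long along the gauge's x, 14 mm wide, its top 32 mm above the bench; axes parallel to the gauge's. The pointer is at the red clip when it is level with it along the gauge's x. It is fixed; 55 to 145 mm ahead of the pointer's start
- clip_yellow_mark (a point): centre of the top of the yellow clip, the same size; the wrong mark, either nearer or farther than the red one
- offcut_center (a point): bystander, leave alone: offcut of copper-coloured square tube, 120 x 25 x 25 mm, lying beyond the gauge; the point is near its middle
- pot_center (a point): bystander, leave alone: small open brass pot, 56 mm across, 45 mm high, beyond the gauge; the point is near its middle
- wrench_center (a point): bystander, leave alone: dark steel wrench, 170 mm long, lying on the robot's side of the gauge; the point is near its middle
- hammer_center (a point): bystander, leave alone: hammer lying to the left; the point is near its middle
- goggles_center (a point): bystander, leave alone: green welding goggles with two dark lenses, about 60 x 132 x 41 mm; the point is near its middle
- tin_center (a point): bystander, leave alone: tin can with a yellow label, 70 mm across, 100 mm high, at the right; the point is near its middle

How it is judged:
On the way, in this order (a step that is already met when the one before it is completed fails the run):
1. the lock button is pushed down while the arm is still in (value of joint lock above 0.0065 m and value of joint boom below 0.006 m), for 0.1 s.
2. the arm is pulled out, held by the fingers (value of joint boom above 0.03 m and contact force between the fingers and boom above 2 N), for 0.2 s.
At the end, for the whole second after the job is handed in: through the last second the fingers still hold the arm (more than 2 N of contact), the pointer stands within 5 mm of the middle of the red clip along the scale, the arm is still (under 10 mm/s) and the lock button is down (more than 5 mm) (x of pointer_tip in the frame of clip_red_mark between -0.005 and 0.005 m and velocity of joint boom between -0.01 and 0.01 m/s and value of joint lock above 0.005 m and contact force between the fingers and boom above 2 N); the arm keeps its last pose, push and grip.
It fails at once if the arm is forced out past its closed lock (value of joint boom above 0.012 m and value of joint lock below 0.003 m).
It fails at once if a bystander is moved by more than 30 mm (distance of any of offcut_center, pot_center, wrench_center, hammer_center, goggles_center, tin_center from where it was at the start of the episode above 0.03 m).
It also fails if it takes over 48 s, if anything falls off the work surface, if the arm or the gripper's body presses on something with over 40 N, if the wrist force passes 120 N, or if a joint passes its speed limit or range.

ROBOT

A 7-joint arm with a two-finger parallel gripper is mounted at the origin on the work surface. World frame = base frame: x ahead of the robot, y to its left, z up, the work surface at z = 0. Lengths are in m, angles in rad, forces in N, time in s.
With the tool pointing down it reaches from about 0.4 to 0.875 m from the base axis. Payload 19.3 kg.
Tool frame: the origin (TCP) lies midway between the tips of the shut fingers; the grasp point (between the pads) lies 19 mm behind it; x points along the fingers, y is the direction in which the jaws open and shut, and the axes are right-handed (so a half turn about x gives the same grasp; the last joint's range is limited). The gripper opens to 85 mm and grips with 20 to 120 N. Pads are 22 mm wide; open, the fingers measure 114 mm over their backs; the gripper's body (76 mm by 85 mm) begins 54 mm behind the grasp point. The pads swing forward as they close: fully open they stand 13 mm farther back than shut.
Start: joints at [1.182, 0.521, -0.036, 1.599, 0.021, 1.021, -0.113], TCP at [0.196, -0.594, 0.231] pointing down, gripper open.
Joint ranges: [-2.91, 2.91], [-0.3, 2.13], [-1.5, 1.42], [0.17, 2.43], [-1.26, 4.41], [0.16, 1.93], [-2.52, 2.52]. Speed limits (rad/s): [1.89, 1.89, 2.39, 2.39, 3.01, 3.01, 3.01].

INTERFACE

Orientations are given as [roll, pitch, yaw] about the fixed x, y, z axes, in that order (R = Rz(yaw) Ry(pitch) Rx(roll)).
In Python, from workcell import telemetry, vision, workorder gives the robot as it stands. The module is installed in compiled form; this text tells all that it offers.
- The arm moves only by the tool play_rows, never from a script. Its argument "deltas" is a list of rows, each a list of 7 numbers: the shift along the world's x, y, z in mm, then the turn, a rotation vector about the world's x, y, z in degrees, then the finger opening in mm, from 0 to 85.4. In form: [[x, y, z, wx, wy, wz, jaw], ...]. A call has 1 to 8 rows; each row shifts and turns the commanded pose from where the row before left it; what a row does not reach is not made up. A row lasts 1/8 s, in which the tool goes at most 62.5 mm and 10.7 degrees, less where a joint would pass 70% of its speed; a pose out of reach is approached as far as the arm can. A call with a gripper value outside its range is refused whole. The fingers move at their own pace and stop on an object; "grip_force" is the grip in N (left out, the last holds). Time passes only in rows, so rows that do not move let the fingers close. It gives the time, the measured TCP pose, the force and the opening at its end, in the units of the state.
- telemetry.observe(): the state, without advancing time (a new reading comes with each control period).
- vision.grab_frame(name): name is "side" or "top" or "wrist"; returns the picture (384x512x3 uint8, red, green, blue); there is no depth.
- vision.camera_info(name): a dict with "mtx" (3x3 intrinsics, pixels), "rvec" (rotation vector, rad) and "tvec" (3), from world to camera coordinates, as OpenCV has them. Camera axes: x right, y down, z forward; pixel columns grow to the right and rows downward; lengths in m; the calibration is good to about 2 mm. A picture is of the moment at which its call begins: read the wrist's pose just before it. camera_info takes no time and is no camera call; for the wrist camera it gives the pose at the moment of the call.
- workorder.job_done(): hands the job in, once; it reports no verdict.
The state is a dict: "clock": time; "qpos": joint angles; "qd": joint speeds; "joint_efforts": joint torques, N m; "position": TCP position; "tool_rot": TCP orientation; "force": force on the tool from outside, world axes, zero at the start; "moment": the same for the moment, N m; "grip_width": finger opening in m.
Only numpy, scipy, OpenCV 4.12 (cv2) and the standard library are available. Lean on these libraries where they do the work, as an engineer would, in place of code of your own. Each camera call takes 0.05 s, during which the arm holds its last target. There are 200 camera calls.

## Working session

There is one attempt and no reset: what is moved stays moved. The work goes in short steps, Python scripts to look and compute and a tool call to move; the robot and the scene stay as the last step left them, time stands still between calls to the robot, and variables do not carry over. Pictures are saved under pics/ and viewed, about 8 in all and at most 12, crops included, and the job is handed in when it is done.

Besides the shell and the picture viewer there is one more tool, called after "Emit:" in YAML: its name, and indented under it one key for each argument. play_rows: Moves the arm, as the interface text tells. Its arguments: {"type":"object","properties":{"deltas":{"type":"array","items":{"type":"array","items":{"type":"number"}}},"grip_force":{"type":"number"}},"required":["deltas"]}

```bash
mkdir -p pics
python3 - <<'E'
from workcell import telemetry, vision
import cv2,numpy as np
s=telemetry.observe(); print({k:np.round(v,3) for k,v in s.items()})
for n in("top","side"):
    f=vision.grab_frame(n); cv2.imwrite(f"pics/{n}0.png",cv2.resize(f[:,:,::-1],(800,600),interpolation=cv2.INTER_CUBIC)); c=vision.camera_info(n); print(n,c)
E
```

```text
{'clock': np.float64(0.0), 'qpos': array([ 1.182,  0.522, -0.036,  1.6  ,  0.021,  1.021, -0.113]), 'qd': array([-0.001, -0.002,  0.   , -0.001,  0.   , -0.001, -0.002]), 'joint_efforts': array([-0.0000e+00, -9.2710e+01,  1.9800e+00, -3.6993e+01,  1.8000e-02,
        8.0000e-03,  0.0000e+00]), 'position': array([ 0.196, -0.593,  0.231]), 'tool_rot': array([-1.508,  1.57 ,  1.953]), 'force': array([-0.006, -0.371,  0.491]), 'moment': array([-0.021, -0.017, -0.094]), 'grip_width': np.float64(0.085)}
top {'mtx': array([[463.03299184,   0.        , 252.38634543],
       [  0.        , 463.03299184, 192.10862679],
       [  0.        ,   0.        ,   1.        ]]), 'rvec': array([ 2.17439165, -2.14281322,  0.15080455]), 'tvec': array([-0.04161575,  0.59540592,  1.37353822])}
side {'mtx': array([[349.79954148,   0.        , 254.48780941],
       [  0.        , 349.79954148, 193.32404558],
       [  0.        ,   0.        ,   1.        ]]), 'rvec': array([ 1.04150527, -2.47976412,  1.00469001]), 'tvec': array([0.37293275, 0.37922109, 0.84060499])}
```

View pics/top0.png

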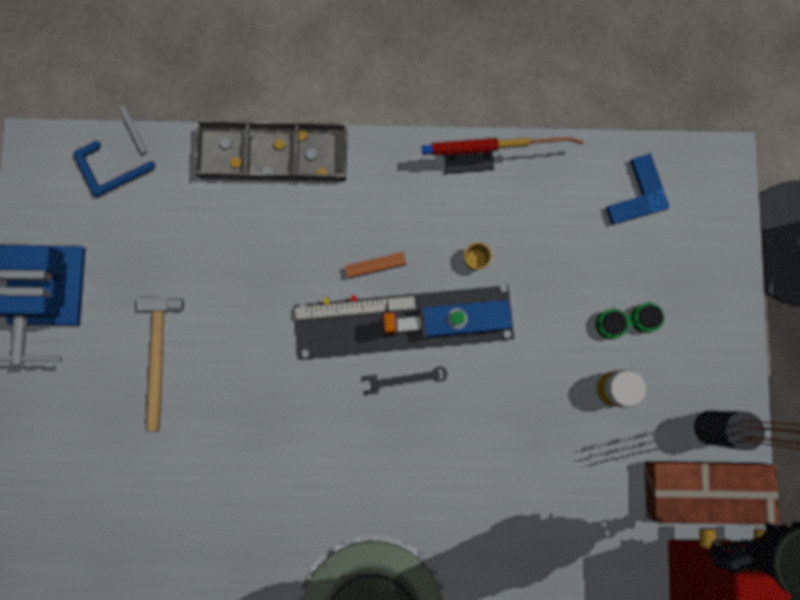

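View pics/side0.png

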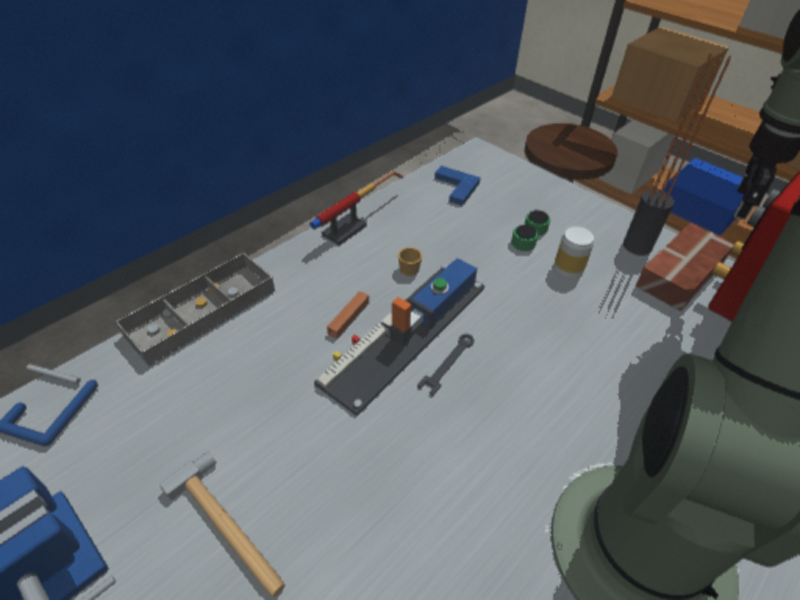

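The top view shows the gauge with the button at (457,318), the grip at (389,323), the red clip at (353,299) and the yellow clip at (326,301). The side view agrees with this.

```bash
cat > h.py <<'E'
import cv2,numpy as np
def ray(c,uv,z):
    R=cv2.Rodrigues(c["rvec"])[0]; o=-R.T@c["tvec"].ravel()
    d=R.T@np.linalg.inv(c["mtx"])@np.r_[uv,1]
    return o+d*(z-o[2])/d[2]
def blob(f,lo,hi,box,smin=110,vmin=50):
    h=cv2.cvtColor(f,cv2.COLOR_RGB2HSV); x0,y0,x1,y1=box
    m=cv2.inRange(h,(lo,smin,vmin),(hi,255,255)); k=np.zeros_like(m);k[y0:y1,x0:x1]=m[y0:y1,x0:x1]
    n,_,st,ce=cv2.connectedComponentsWithStats(k)
    i=1+np.argmax(st[1:,4]) if n>1 else 0
    return ce[i],st[i]
E
python3 - <<'E'
from workcell import telemetry, vision
from h import *
f=vision.grab_frame("top");c=vision.camera_info("top")
B=lambda u,v,r:[int(u/1.5625-r),int(v/1.5625-r),int(u/1.5625+r),int(v/1.5625+r)]
for n,lo,hi,b,z in(("button",45,85,B(457,318,12),.077),("grip",3,18,B(389,323,12),.118),("red",0,8,B(353,297,5),.032),("yellow",20,35,B(326,300,5),.032)):
    uv,st=blob(f,lo,hi,b); print(n,uv,st,ray(c,uv,z).round(4))
P=[ray(c,np.array(p)/1.5625,.012)[:2] for p in((294,305),(510,286),(515,341),(300,358))]
P=np.array(P);print(P.round(4),P.mean(0)); 
d=P[0]-P[1]+P[3]-P[2];print("yaw",np.arctan2(d[1],d[0]), np.linalg.norm(d)/2)
E
```

```text
button [292.5 203. ] [289 200   8   7  48] [ 0.5603 -0.1518  0.077 ]
grip [248.64 205.91] [245 200   8  13 100] [ 0.5456 -0.022   0.118 ]
red [225.90909091 190.63636364] [225 189   3   4  11] [0.6002 0.0482 0.032 ]
yellow [208.25       192.41666667] [207 191   4   4  12] [0.5938 0.1022 0.032 ]
[[ 0.5868  0.1659]
 [ 0.6316 -0.2638]
 [ 0.5217 -0.273 ]
 [ 0.4819  0.1508]] [ 0.55548028 -0.0550157 ]
yaw 1.669502542546664 0.4288691522255131
```

Run:
```python
from workcell import telemetry
from scipy.spatial.transform import Rotation as R
import numpy as np
s=telemetry.observe();M=R.from_euler('xyz',s["tool_rot"]).as_matrix();print(M.round(3))
y=M[:,1];print(np.degrees(np.arctan2(y[1],y[0])),"target",np.degrees(1.675), s["clock"],s["position"])
```

```text
[[-0.     0.313 -0.95 ]
 [ 0.001 -0.95  -0.313]
 [-1.    -0.001  0.   ]]
-71.73390360459922 target 95.97043068441289 0.15 [ 0.1957797  -0.59328733  0.2308673 ]
```

Emit:
play_rows:
  deltas:
    - [23,27.5,0,0,0,-0.8,0]
    - [23,27.5,0,0,0,-0.8,0]
    - [23,27.5,0,0,0,-0.8,0]
    - [23,27.5,0,0,0,-0.8,0]
    - [23,27.5,0,0,0,-0.8,0]
    - [23,27.5,0,0,0,-0.8,0]
    - [23,27.5,0,0,0,-0.8,0]
    - [23,27.5,0,0,0,-0.8,0]

```text
clock: 1.15
position: [0.3805, -0.3725, 0.2312]
tool_rot: [-0.935, 1.571, 2.413]
force: [0.9, -0.7, 0.4]
grip_width: -0.0001
```

Emit:
play_rows:
  deltas:
    - [23,27.5,0,0,0,-0.8,0]
    - [23,27.5,0,0,0,-0.8,0]
    - [23,27.5,-10,0,0,-0.8,0]
    - [23,27.5,-10,0,0,-0.8,0]
    - [23,27.5,-20,0,0,-0.7,0]
    - [23,27.5,-20,0,0,-0.7,0]
    - [22,27.5,-20,0,0,-0.7,0]
    - [20.5,29,-20,0,0,-0.7,0]

```text
clock: 2.15
position: [0.5609, -0.1511, 0.1305]
tool_rot: [-0.112, 1.571, 3.131]
force: [0.7, -0.4, -0.2]
grip_width: 0.0001
```

Emit:
play_rows:
  deltas:
    - [0,0,0,0,0,0,0]
    - [0,0,0,0,0,0,0]

```text
clock: 2.4
position: [0.56, -0.1526, 0.1313]
tool_rot: [0.579, 1.57, -2.46]
force: [-0.5, -0.3, 0.0]
grip_width: 0.0002
```

Run:
```python
from workcell import telemetry, vision
from h import *
s=telemetry.observe();print(s["clock"],s["position"].round(4),s["force"].round(2),s["grip_width"],s["qd"].round(3))
c=vision.camera_info("wrist");f=vision.grab_frame("wrist");cv2.imwrite("pics/w1.png",f[:,:,::-1])
for n,lo,hi,z in(("button",45,85,.077),("grip",3,18,.118)):
    uv,st=blob(f,lo,hi,(0,0,512,384)); print(n,uv,st,ray(c,uv,z).round(4))
R=cv2.Rodrigues(c["rvec"])[0];print((-R.T@c["tvec"].ravel()).round(3))
```

```text
2.4 [ 0.56   -0.1526  0.1313] [-0.49 -0.26  0.01] 0.00015728105611526651 [ 0.018 -0.013  0.005  0.002  0.001 -0.001 -0.   ]
button [253.31749802 203.70308789] [ 234  184   39   41 1263] [ 0.5627 -0.1511  0.077 ]
grip [ 45.02856148 218.58324626] [   0  176   95   87 5742] [ 0.5585 -0.0377  0.118 ]
[ 0.64  -0.143  0.274]
```

View pics/w1.png

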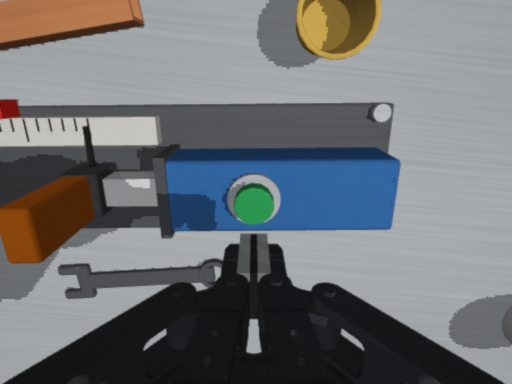

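Button at (253,204) px, directly ahead of the fingers, and the gauge is aligned with the tool. Pressing.

Emit:
play_rows:
  deltas:
    - [2,1,-15,0,0,0,0]
    - [0,0,-15,0,0,0,0]
    - [0,0,-12,0,0,0,0]
    - [0,0,-8,0,0,0,0]
    - [0,0,-4,0,0,0,0]
    - [0,0,-3,0,0,0,0]
    - [0,0,-3,0,0,0,0]
    - [0,0,-2,0,0,0,0]

```text
clock: 3.45
position: [0.5623, -0.1511, 0.0693]
tool_rot: [1.425, 1.571, -1.614]
force: [-3.3, 0.2, 4.0]
grip_width: 0.0
```

Emit:
play_rows:
  deltas:
    - [0,0,-1,0,0,0,0]
    - [0,0,-1,0,0,0,0]
    - [0,0,0,0,0,0,0]

```text
clock: 3.82
position: [0.5625, -0.1512, 0.0677]
tool_rot: [2.508, 1.57, -0.532]
force: [-5.0, -0.3, 11.9]
grip_width: 0.0001
```

Emit:
play_rows:
  deltas:
    - [0,0,20,0,0,0,0]
    - [0,0,30,0,0,0,20]
    - [0,0,30,0,0,0,50]
    - [-3,25,15,0,0,0,55]
    - [-4,30,0,0,0,0,55]
    - [-4,30,0,0,0,0,55]
    - [-4,30,0,0,0,0,55]
    - [-2,14,0,0,0,0,55]

```text
clock: 4.82
position: [0.5455, -0.0204, 0.1624]
tool_rot: [-2.682, 1.57, 0.564]
force: [-0.2, -0.4, 0.6]
grip_width: 0.055
```

Emit:
play_rows:
  deltas:
    - [0,0,0,0,0,0,55]
    - [0,0,0,0,0,0,55]

```text
clock: 5.08
position: [0.5456, -0.0233, 0.1623]
tool_rot: [1.768, 1.57, -1.273]
force: [0.5, -0.5, -0.1]
grip_width: 0.055
```

Run:
```python
from workcell import telemetry, vision
from h import *
from scipy.spatial.transform import Rotation as R
s=telemetry.observe();print(s["clock"],s["position"].round(4),s["force"].round(2),s["grip_width"],R.from_euler('xyz',s["tool_rot"]).as_matrix().round(3))
c=vision.camera_info("wrist");f=vision.grab_frame("wrist");cv2.imwrite("pics/w2.png",f[:,:,::-1])
for n,lo,hi,z in(("red",0,3,.032),("yellow",22,35,.032)):
    uv,st=blob(f,lo,hi,(0,0,512,250),150); print(n,uv,st,ray(c,uv,z).round(4))
```

```text
5.075 [ 0.5456 -0.0233  0.1623] [ 0.46 -0.51 -0.14] 0.054952118080419485 [[ 0.     0.101 -0.995]
 [-0.    -0.995 -0.101]
 [-1.     0.    -0.   ]]
red [177.80321285 104.66666667] [170  97  17  17 249] [0.6013 0.0478 0.032 ]
yellow [115.62783172 105.40776699] [106  98  21  17 309] [0.5954 0.1001 0.032 ]
```

View pics/w2.png

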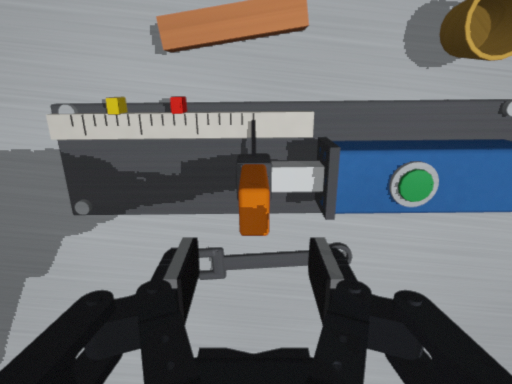

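Red clip at (178,105), yellow at (116,105), pointer tip at (253,121), grip centred between the fingers and the button visibly down.

Run:
```python
from workcell import vision
from h import *
c=vision.camera_info("wrist")
g=np.array([-.101,.995])
p=ray(c,(253.5,122),.028);r=ray(c,(178,104.5),.032);t=ray(c,(254.5,216),.12);b=ray(c,(416,186),.068)
print(p,r,t,b,"red ahead",(r-p)[:2]@g,"grip vs pointer",(t-p)[:2]@g)
```

```text
[ 0.5929338  -0.01740306  0.028     ] [0.60147389 0.04755664 0.032     ] [ 0.54461674 -0.02302891  0.12      ] [ 0.56072853 -0.15067649  0.068     ] red ahead 0.06377235509161494 grip vs pointer -0.0007176886771620454
```

Emit:
play_rows:
  deltas:
    - [0,1,-15,0,0,0,55]
    - [0,0,-15,0,0,0,55]
    - [0,0,-15,0,0,0,55]
    - [0,0,-15,0,0,0,55]
    - [0,0,-15,0,0,0,55]
    - [0,0,-8,0,0,0,55]
    - [0,0,0,0,0,0,0]
    - [0,0,0,0,0,0,0]
  grip_force: 50

```text
clock: 6.12
position: [0.5456, -0.0213, 0.0797]
tool_rot: [2.543, 1.57, -0.497]
force: [-2.1, 0.0, 15.4]
grip_width: 0.0196
```

Emit:
play_rows:
  deltas:
    - [0,0,0,0,0,0,0]
    - [0,0,0,0,0,0,0]
    - [0,0,0,0,0,0,0]

```text
clock: 6.5
position: [0.5456, -0.0215, 0.0798]
tool_rot: [2.498, 1.57, -0.542]
force: [-0.9, -5.7, 5.4]
grip_width: 0.0196
```

Emit:
play_rows:
  deltas:
    - [-0.5,5,0,0,0,0,0]
    - [-1,10,0,0,0,0,0]
    - [-1,10,0,0,0,0,0]
    - [-1,10,0,0,0,0,0]
    - [-1,10,0,0,0,0,0]
    - [-1,10,0,0,0,0,0]
    - [-0.7,6.5,0,0,0,0,0]
    - [-0.2,2,0,0,0,0,0]

```text
clock: 7.5
position: [0.5386, 0.0422, 0.0798]
tool_rot: [0.908, 1.57, -2.131]
force: [-4.8, -7.1, 11.0]
grip_width: 0.0194
```

Emit:
play_rows:
  deltas:
    - [0,0,0,0,0,0,0]
    - [0,0,0,0,0,0,0]
    - [0,0,0,0,0,0,0]

```text
clock: 7.88
position: [0.5386, 0.042, 0.0798]
tool_rot: [0.798, 1.57, -2.242]
force: [-5.7, -6.3, 11.4]
grip_width: 0.0197
```

Run:
```python
from workcell import telemetry, vision
from h import *
s=telemetry.observe();print(s["clock"],s["position"].round(4),s["force"].round(2),s["grip_width"])
c=vision.camera_info("wrist");f=vision.grab_frame("wrist");cv2.imwrite("pics/w3.png",f[:,:,::-1])
uv,st=blob(f,0,3,(0,0,512,250),150); print(uv,st,ray(c,uv,.032).round(4))
```

```text
7.875 [0.5386 0.042  0.0798] [-5.72 -6.31 11.43] 0.019731038082859753
[253.88071066 113.62436548] [246 102  17  24 394] [0.6011 0.0492 0.032 ]
```

View pics/w3.png

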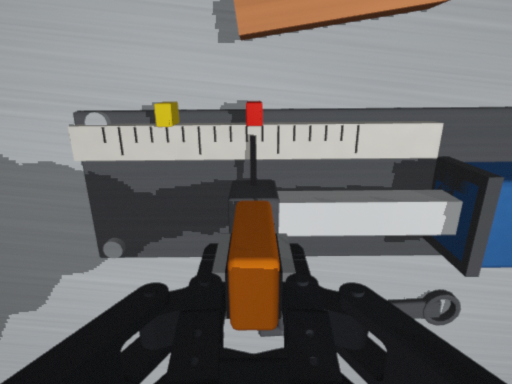

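The pointer (253,138) stands level with the red clip (254,113), about 1 mm or less off, and the grip is steady.

Emit:
play_rows:
  deltas:
    - [0,0,0,0,0,0,0]
    - [0,0,0,0,0,0,0]
    - [0,0,0,0,0,0,0]
    - [0,0,0,0,0,0,0]

```text
clock: 8.43
position: [0.5386, 0.042, 0.0798]
tool_rot: [0.818, 1.57, -2.221]
force: [-5.5, -5.8, 10.1]
grip_width: 0.0194
```

Run:
```python
from workcell import telemetry, workorder
s=telemetry.observe();print(s["clock"],s["position"].round(4),s["force"].round(2),s["grip_width"])
print(workorder.job_done())
```

```text
8.425 [0.5386 0.042  0.0798] [-5.47 -5.75 10.09] 0.019411496057657962
the job is handed in; nothing more can be done
None
```

The lock button is down and the gauge arm is held with its pointer at the red clip. I handed the job in at 8.4 s; the hand-in gave no verdict.

- **Lock button:** I pushed it with the shut fingers until it bottomed. The tip reached about 68 mm above the bench, with about 12 N of contact.
- **Arm:** I gripped the orange grip at 50 N across its 20 mm thickness and pulled it out about 64 mm.
- **Final checks:** The wrist picture showed the pointer level with the red clip, about 1 mm or less off along the scale. The tool position did not change over the last half second, with about 6 N pulling back on the grip (the spring). The finger opening was 19.4 mm, so the grip was still held.
- **Bystanders:** The arm's path stayed clear of them. I took no final overview picture to confirm that none had moved.

None of the checks I made failed or disagreed.

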